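# Set the hand rest and present the square jar

### The arm

A 6-joint arm with a two-finger parallel gripper is mounted at the origin on the work surface. World frame = base frame: x ahead of the robot, y to its left, z up, the work surface at z = 0. Lengths are in m, angles in degrees, forces in N, time in s.
With the tool pointing down it reaches from about 0.325 to 0.85 m from the base axis. Payload 15.5 kg.
Tool frame: the origin (TCP) lies at the very end of the fingers, on their centre line; the grasp point (between the pads) lies arm.grip_depth behind it (arm.grip_depth is the distance from the TCP to the grasp point, in m); z points along the fingers, y is the line along which they close (so a half turn about z gives the same grasp; the last joint's range is limited). The gripper opens to 91 mm and grips with 3 to 60 N. Pads are 32 mm wide; open, the fingers measure 118 mm over their backs; the gripper's body (76 mm by 178 mm) begins 60 mm behind the grasp point.
Start: joints at [57.955, 28.281, 77.091, -0, 74.628, -5.472], TCP at [0.28, 0.559, 0.182] pointing down, gripper open.
Joint ranges: [-166.48, 166.48], [-47.26, 123.95], [12.59, 153.08], [-70.14, 250.14], [6.76, 159.57], [-176.63, 176.63]. Speed limits (degrees/s): [108.29, 108.29, 147.25, 172.46, 172.46, 172.46].

### API

Orientations are given as a 3x3 rotation matrix whose columns are the frame's x, y, z axes.
In Python, from rig import arm gives the robot as it stands. Calls block until the motion is done:
- arm.move_to(position, orientation): joint-space move of the TCP to a pose.
- arm.move_l(position, orientation=None, feed=0.15): straight line of the TCP; orientation=None keeps the orientation; feed is the mean speed in m/s.
- arm.move_joints(angles): joint-space move.
- arm.grip(opening): finger opening in m; the grip force is fixed at half the most; returns when the fingers have stopped.
- arm.sleep(seconds).
- arm.solve_ik(position, orientation): joint angles nearest the present ones, or None.
- arm.snapshot(name): name is "scene" or "top" or "wrist"; returns the picture (400x640x3 uint8, red, green, blue); there is no depth.
- arm.get_calibration(name): a dict with "intrinsics" (3x3 intrinsics, pixels), "cam_to_world" (4x4, takes a point from camera to world coordinates). Camera axes: x right, y down, z forward; pixel columns grow to the right and rows downward; lengths in m; the calibration is good to about 2 mm. A picture is of the moment at which its call begins: read the wrist's pose just before it. get_calibration takes no time and is no camera call; for the wrist camera it gives the pose at the moment of the call.
A pose or a line that the arm cannot do raises arm.Unreachable and nothing moves.
- arm.sign_off(): hands the job in; it is judged then, once.
Readings, each from a call of its own:
- arm.current_t(): time.
- arm.current_joint_positions(): joint angles.
- arm.current_dq(): joint speeds.
- arm.current_tau(): joint torques, N m.
- arm.current_ee_pos(): TCP position.
- arm.current_tool_rot(): TCP orientation.
- arm.current_force(): force on the tool from outside, world axes, zero at the start.
- arm.current_torque(): the same for the moment, N m.
- arm.current_width(): finger opening in m.
- arm.current_grasp_force(): force on a finger pad.
Only numpy, scipy, OpenCV 4.12 (cv2) and the standard library are available. Lean on these libraries where they do the work, as an engineer would, in place of code of your own. Each camera call takes 0.05 s, during which the arm holds its last target. There are 200 camera calls.

### The job

I want to label the square jar on the screw-jar carousel. Lay the aluminium rest bar (do not drop it) into the notches of the two posts in front of the carousel, centred across them, and let go of it; then turn the carousel until the square jar stands squarely at the front, facing the middle of the bar, and finish with the gripper still firmly on the carousel, holding it still there. Leave the hammer, spring clamp and socket where they lie.

Things in the scene. Friction and masses are not known exactly. Their poses are not given: they have to be found in the camera images.
- station: Fixed wooden base board, 320 x 270 mm, 12 mm thick, under the carousel, with two wooden posts. Origin at table height on the carousel's turning axis; z up; -x points to the front (the side with the posts, roughly towards the robot); y runs along the line of the posts, which stand at x = -165 mm, y = +105 and -105 mm.
- carousel: Grey turntable, 210 mm across, top 30 mm above the table, turning about the station's vertical axis (friction about 0.03 N m; it stays where left). Origin on the axis at table height, z up. Six jars are fixed on it; the square one lies towards its -x axis, so it is at the front when the carousel's yaw equals the station's. It starts 0.7 to 2.6 rad anticlockwise of that (from above).
- hub (a point): Grip point of the carousel's black square knob, on the turning axis, 140 mm above the table. The knob is 32 x 32 mm, its sides parallel to the carousel's x and y axes, from 116 to 158 mm above the table (above all jars), on a 20 mm column. It is fixed to the carousel: gripping and turning it turns the carousel.
- square_jar (a point): Centre of the one square screw-top jar: 42 mm square glass, 46 mm square aluminium lid, 77 mm tall, top 107 mm above the table. Fixed to the carousel 75 mm from its axis, like the five round jars (44 mm wide, tops 86 mm above the table).
- bar_mid (a point): Centre of the rest bar: loose straight square aluminium tube with black end plugs, 280 mm long, 25 x 25 mm, about 0.25 kg. Its x axis runs along the bar; the point is half-way along and half-way up (12.5 mm over the table as it lies at the start). It lies to the left or right of the station.
- hammer: Loose small steel-headed hammer with a wooden handle, 260 mm long, lying on the table on the other side of the station from the bar; a bystander. Its x axis runs from the handle to the head, origin on the table half-way along.
- clamp: Loose green plastic spring clamp, about 130 x 65 mm, 24 mm high, lying on the table to the far left; a bystander. Origin at its pivot on the table.
- socket: Loose chrome socket, 26 mm across, 38 mm high, standing on the table to the far right; a bystander. Origin at the centre of its underside.
- rest (a point): Mid-point between the two posts: where the bar's centre lies once laid, 72.5 mm above the table; axes as the station's (bar along y). Each post is 51 mm (x) by 30 mm (y); its notch is open upward and along y, 35 mm wide in x, floor 60 mm above the table, 8 mm thick prongs up to 75 mm on both sides.

How it is judged (in metres and radians):
On the way, in this order (a step that is already met when the one before it is completed fails the run):
1. the rest bar lies in both notches, centred, and is let go (x of bar_mid in the frame of station between -0.175 and -0.155 m and y of bar_mid in the frame of station between -0.02 and 0.02 m and z of bar_mid in the frame of station between 0.0685 and 0.0765 m and angle between the x axis of bar_mid and the y axis of station, either way round below 0.1 rad and contact force between the fingers and bar below 0.2 N and linear speed of bar below 0.03 m/s), for 0.2 s.
2. the square jar is at the front and the gripper holds the carousel still (y of square_jar in the frame of station between -0.009 and 0.009 m and x of square_jar in the frame of station below -0.06 m and contact force between the fingers and carousel above 1 N and angular speed of carousel below 0.06 rad/s), for 0.3 s.
At the end, for the whole second after the job is handed in: Bar free of the gripper in both notches: centre within 10 mm across, 20 mm along, 4 mm in height, 0.1 rad of the posts' line. Square jar's centre within 9 mm (about 7 degrees) of the front line, fingers pressing on the carousel with over 1 N, carousel still (under 0.06 rad/s) (all of step 2 and x of bar_mid in the frame of station between -0.175 and -0.155 m and y of bar_mid in the frame of station between -0.02 and 0.02 m and z of bar_mid in the frame of station between 0.0685 and 0.0765 m and angle between the x axis of bar_mid and the y axis of station, either way round below 0.1 rad and contact force between the fingers and bar below 0.2 N); the arm keeps its last pose, push and grip.
It fails at once if hammer, clamp or socket pushed more than 25 mm (distance of any of hammer, clamp, socket from where it was at the start of the episode above 0.025 m).
It fails at once if the bar is dropped (falls faster than 0.8 m/s out of the gripper) (linear speed of bar above 0.8 m/s and contact force between the fingers and bar below 0.05 N).
It also fails if it takes over 62 s, if anything falls off the work surface, if the arm or the gripper's body presses on something with over 40 N, if the wrist force passes 120 N, or if a joint passes its speed limit or range.

## Working session

There is one attempt and no reset: what is moved stays moved. The work goes in short steps, each a Python script; the robot and the scene stay as the last script left them, time stands still between calls to the robot, and variables do not carry over. Pictures are saved under pics/ and viewed, at most 13 in all, crops included, and the job is handed in when it is done.

```bash
mkdir -p pics; ls; python3 - <<'E'
from rig import arm
import cv2,numpy as np
for n in("scene","top"):
    im=arm.snapshot(n); cv2.imwrite(f"pics/{n}0.png",im[:,:,::-1])
    c=arm.get_calibration(n); print(n,np.round(c["intrinsics"],1).tolist(),np.round(c["cam_to_world"],3).tolist())
print(arm.grip_depth,arm.current_t(),arm.current_tool_rot())
E
```

```text
pics
scene [[415.2, 0.0, 318.4], [0.0, 415.2, 196.4], [0.0, 0.0, 1.0]] [[0.878, 0.337, -0.341, 0.898], [0.479, -0.635, 0.606, -0.596], [-0.012, -0.695, -0.718, 0.796], [0.0, 0.0, 0.0, 1.0]]
top [[402.7, 0.0, 316.8], [0.0, 402.7, 193.7], [0.0, 0.0, 1.0]] [[-0.001, -0.99, 0.14, 0.425], [-1.0, 0.004, 0.021, -0.003], [-0.021, -0.139, -0.99, 1.177], [0.0, 0.0, 0.0, 1.0]]
0.0188 0.1 [[-8.94348616e-01  4.47370374e-01 -5.49244127e-04]
 [ 4.47370704e-01  8.94348148e-01 -9.18186113e-04]
 [ 8.04462025e-05 -1.06689421e-03 -9.99999428e-01]]
```

View pics/top0.png

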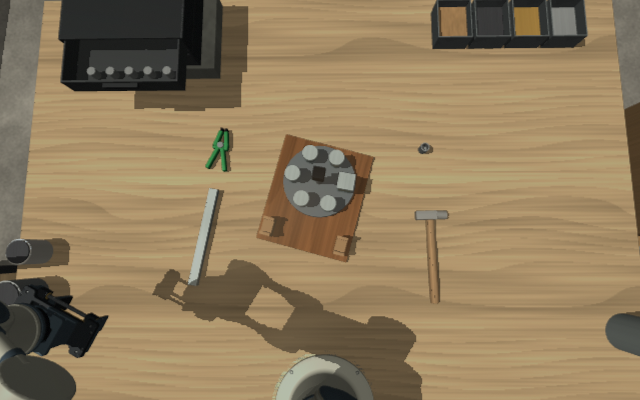

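View pics/scene0.png

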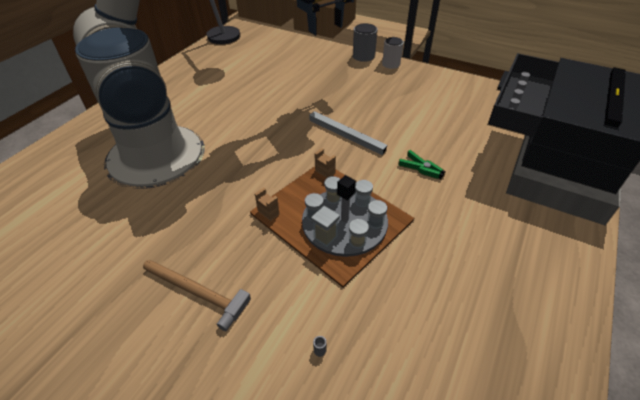

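The top view shows the bar running (214,190)–(194,284), board corners at (286,135), (374,157), (348,261) and (258,237), posts at (267,226) and (342,245), the knob at (319,173) and the square jar at (346,181). The scene view agrees.

```bash
cat > h.py <<'E'
from rig import arm
import cv2,numpy as np
def cast(c,uv,z):
    K,T=c["intrinsics"],np.array(c["cam_to_world"])
    uv=np.atleast_2d(np.asarray(uv,float))
    d=(T[:3,:3]@np.linalg.inv(K)@np.c_[uv,np.ones(len(uv))].T).T
    o=T[:3,3]; z=np.broadcast_to(z,len(uv))
    return (o+d*((z-o[2])/d[:,2])[:,None])
def proj(c,p):
    T=np.linalg.inv(np.array(c["cam_to_world"]));q=T[:3,:3]@np.asarray(p,float)+T[:3,3];q=np.array(c["intrinsics"])@q
    return q[:2]/q[2]
def down(a):  # tool pointing down, closing axis y at world angle a (rad)
    y=np.array([np.cos(a),np.sin(a),0]);z=np.array([0,0,-1.]);return np.c_[np.cross(y,z),y,z]
def blobs(mask,n=3):
    cs,_=cv2.findContours(mask.astype(np.uint8),cv2.RETR_EXTERNAL,cv2.CHAIN_APPROX_NONE)
    return sorted(cs,key=cv2.contourArea)[::-1][:n]
E
python3 - <<'E'
from h import *
c=arm.get_calibration("top"); im=cv2.imread("pics/top0.png"); h=cv2.cvtColor(im,cv2.COLOR_BGR2HSV)
for p in [(280,200),(330,230),(240,200),(346,181),(205,237),(319,173)]: print(p,h[p[1],p[0]])
m=np.zeros((400,640),bool); m[180:295,180:230]=1
b=blobs(m&(h[:,:,1]<70)&(h[:,:,2]>110),1)[0]; r=cv2.minAreaRect(b); print("bar",r)
box=cast(c,cv2.boxPoints(r),0.025); print(box.round(3).tolist(), box.mean(0))
bd=cast(c,[(286,135),(374,157),(348,261),(258,237)],.012); print("board",bd.round(3).tolist())
po=cast(c,[(267,226),(342,245)],.07); print("posts",po.round(3).tolist())
m[:]=0; m[160:186,305:333]=1
k=blobs(m&(h[:,:,2]<60),1)[0]; r=cv2.minAreaRect(k); print("knob",r,cast(c,[r[0]],.155))
m[:]=0; m[168:195,333:360]=1
k=blobs(m&(h[:,:,2]>185),1)[0]; r=cv2.minAreaRect(k); print("jar",r,cast(c,[r[0]],.107))
E
```

```text
(280, 200) [ 14 141 123]
(330, 230) [ 14 151 130]
(240, 200) [ 17  98 179]
(346, 181) [ 51  16 162]
(205, 237) [ 48  14 182]
(319, 173) [18 58 44]
bar ((202.18234252929688, 235.92941284179688), (9.00261402130127, 98.05258178710938), 12.528807640075684)
[[0.335, 0.387, 0.025], [0.608, 0.337, 0.025], [0.602, 0.311, 0.025], [0.329, 0.362, 0.025]] [0.4685902  0.34890488 0.025     ]
board [[0.767, 0.113, 0.012], [0.698, -0.148, 0.012], [0.395, -0.068, 0.012], [0.464, 0.191, 0.012]]
posts [[0.492, 0.157, 0.07], [0.44, -0.049, 0.07]]
knob ((318.1764831542969, 174.2941131591797), (13.096922874450684, 16.00735092163086), 14.03624439239502) [[0.61966426 0.01441533 0.155     ]]Traceback (most recent call last):
  File "<stdin>", line 12, in <module>
IndexError: list index out of range
```

```bash
python3 - <<'E'
from h import *
a=np.radians(79.6)
for ang in(165.5,-14.5):print(ang,arm.solve_ik([.466,.054,.3],down(np.radians(ang))))
arm.move_to([.545,.14,.38],down(a))
def sh(n):
    c=arm.get_calibration("wrist");im=arm.snapshot("wrist");cv2.imwrite(f"pics/{n}.png",im[:,:,::-1]);np.savez(f"pics/{n}.npz",**c);print(c["cam_to_world"].round(3).tolist(),c["intrinsics"][0,0])
sh("w1")
arm.move_to([.4686,.349,.22],down(a)); sh("w2"); print(arm.current_joint_positions(),arm.current_t())
a=cv2.imread("pics/w1.png");b=cv2.imread("pics/w2.png")
cv2.imwrite("pics/w12.png",cv2.resize(np.vstack([a,b]),(480,600)))
E
```

```text
165.5 [-6.89029674e-01  9.32374779e+00  8.71600911e+01 -2.54444375e-14
  8.35161611e+01 -1.66189030e+02]
-14.5 [-6.89029674e-01  9.32374779e+00  8.71600911e+01 -2.54444375e-14
  8.35161611e+01  1.38109703e+01]
[[0.178, 0.944, 0.278, 0.466], [0.984, -0.171, -0.049, 0.155], [0.001, 0.282, -0.959, 0.583], [0.0, 0.0, 0.0, 1.0]] 285.9786731657738
[[0.179, 0.943, 0.28, 0.391], [0.984, -0.172, -0.049, 0.363], [0.002, 0.284, -0.959, 0.424], [0.0, 0.0, 0.0, 1.0]] 285.9786731657738
[ 3.07224252e+01  2.29315364e+01  7.98829782e+01 -1.57104433e-02
  7.70797401e+01 -4.88113260e+01] 3.2
```

View pics/w12.png

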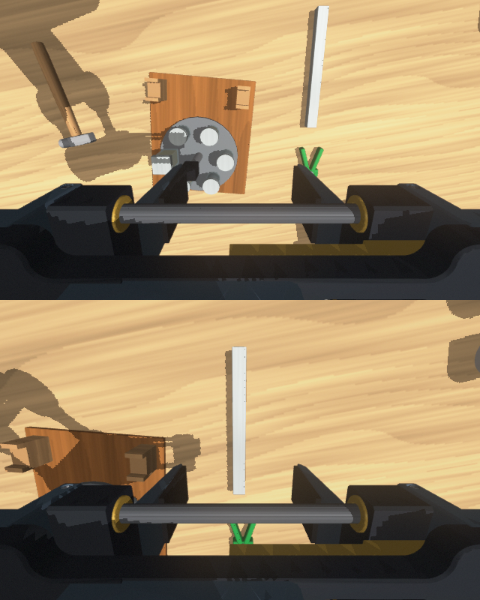

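Upper (w1): posts at about (204,120) and (317,129) in full pixels, carousel below, bar to the right. Lower (w2): the whole bar, about (318,63)–(318,258), centred between the fingers.

```bash
python3 - <<'E'
from h import *
for n,roi in(("w2",(50,270,295,335)),("w1",(0,180,395,445))):
    c=np.load(f"pics/{n}.npz");im=cv2.imread(f"pics/{n}.png");h=cv2.cvtColor(im,cv2.COLOR_BGR2HSV)
    m=np.zeros((400,640),bool);m[roi[0]:roi[1],roi[2]:roi[3]]=1
    b=blobs(m&(h[:,:,1]<40)&(h[:,:,2]>150),1)[0];r=cv2.minAreaRect(b);bx=cast(c,cv2.boxPoints(r),.025)
    e=[bx[i]-bx[i-1] for i in range(2)];L=max(e,key=np.linalg.norm)
    print(n,r,bx.mean(0).round(4),[np.linalg.norm(x).round(3) for x in e],np.degrees(np.arctan2(L[1],L[0])))
im=cv2.imread("pics/w1.png");cv2.imwrite("pics/crop.png",cv2.resize(im[90:260,190:350],(752,600*799//800),interpolation=cv2.INTER_CUBIC))
E
```

```text
w2 ((318.0, 160.0), (196.0, 18.0), 90.0) [0.4632 0.3483 0.025 ] [np.float64(0.277), np.float64(0.023)] 169.08207824775627
w1 ((423.7695617675781, 88.47888946533203), (14.215201377868652, 162.8822021484375), 5.230807304382324) [0.4639 0.3497 0.025 ] [np.float64(0.028), np.float64(0.278)] 169.62359872470768
```

View pics/crop.png

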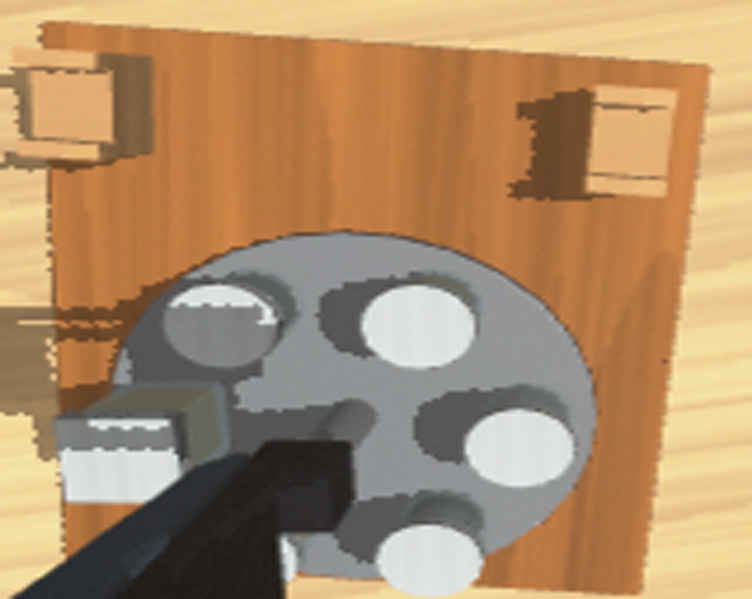

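The crop shows the right post's notch floor centred at crop (630,141), the left one's at (70,106), and the square lid at lower left, partly hidden by a finger.

```bash
python3 - <<'E'
from h import *
c=np.load("pics/w1.npz")
f=lambda L:[(190+x/4.7,90+y/3.524) for x,y in L]
fl=cast(c,f([(70,106),(630,141)]),.06);print("floor",fl.round(4).tolist(),fl.mean(0))
d=fl[1]-fl[0];print(np.linalg.norm(d),np.degrees(np.arctan2(d[1],d[0])))
pr=cast(c,f([(595,86),(678,90),(667,197),(585,190)]),.075);print(pr.round(4).tolist(),pr.mean(0))
b=cast(c,f([(43,22),(710,66),(642,595)]),.012);print("board",b.round(4).tolist(),[np.degrees(np.arctan2(*(b[i+1]-b[i])[1::-1])) for i in(0,1)])
j=cast(c,f([(120,472)]),.107);print("lid approx",j)
E
```

```text
floor [[0.4379, -0.0445, 0.06], [0.4921, 0.1591, 0.06]] [0.46497773 0.0573285  0.06      ]
0.21072399542862127 75.09848918450332
[[0.4636, 0.151, 0.075], [0.4708, 0.1803, 0.075], [0.5205, 0.1679, 0.075], [0.5117, 0.1384, 0.075]] [0.49164815 0.15941897 0.075     ]
board [[0.3917, -0.0609, 0.012], [0.4614, 0.1983, 0.012], [0.7691, 0.1169, 0.012]] [np.float64(74.95082712706859), np.float64(-14.82250432981813)]
lid approx [[ 0.6154379  -0.05946665  0.107     ]]
```

```bash
python3 - <<'E'
from h import *
R=down(np.radians(79.3)); P=[.4635,.349]
arm.move_to(P+[.1],R); arm.move_l(P+[.004],feed=.08); print(arm.current_force())
arm.grip(.015); print("w",arm.current_width(),arm.current_grasp_force())
arm.move_l(P+[.24],feed=.15); print("w",arm.current_width(),arm.current_force())
y=np.radians(-14.9); Q=[.465,.0565]
arm.move_to(Q+[.24],down(y)); arm.move_l(Q+[.13],feed=.1)
print(arm.current_width(),arm.current_ee_pos(),arm.current_t())
c=arm.get_calibration("wrist");im=arm.snapshot("wrist");np.savez("pics/w3.npz",**c)
t=arm.snapshot("top"); 
cv2.imwrite("pics/w3.png",im[:,:,::-1]);cv2.imwrite("pics/t3.png",t[:,:,::-1])
cv2.imwrite("pics/v3.png",np.vstack([cv2.resize(im[:,:,::-1],(480,300)),cv2.resize(t[140:290,200:440,::-1],(480,300))]))
E
```

```text
[0.08213855 0.11834998 0.28747617]
w 0.015080965654910622 0.0
w 0.014815516775948785 [-0.16428717  0.03515974 -0.34624406]
0.014766251979503948 [0.46538793 0.05653514 0.13047066] 10.4083
```

View pics/v3.png

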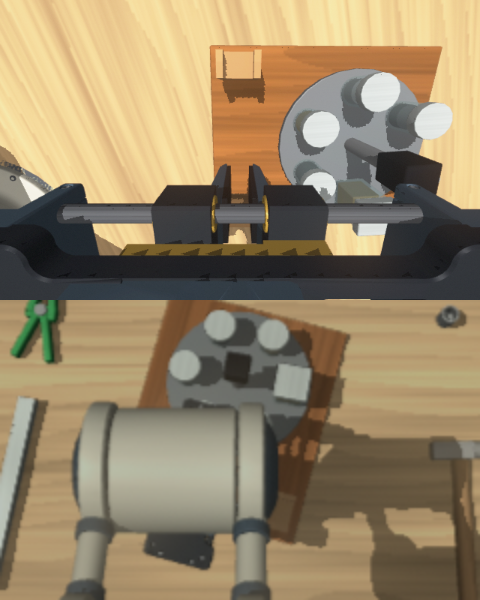

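The bar is not in the gripper: it still lies to the left, its upper end near top pixel (217,189). I'll re-measure it and watch the grasp.

```bash
python3 - <<'E'
from h import *
c=arm.get_calibration("top"); im=cv2.imread("pics/t3.png"); h=cv2.cvtColor(im,cv2.COLOR_BGR2HSV)
m=np.zeros((400,640),bool); m[175:305,160:240]=1
b=blobs(m&(h[:,:,1]<70)&(h[:,:,2]>110),1)[0]; r=cv2.minAreaRect(b); bx=cast(c,cv2.boxPoints(r),0.025);print(r,bx.round(3).tolist(),bx.mean(0))
arm.move_l([.465,.0565,.24]);arm.grip(.091)
R=down(np.radians(79.3)); P=[.4635,.349]
arm.move_to(P+[.16],R); print(arm.current_ee_pos(),arm.current_tool_rot().round(3).tolist(),arm.current_width())
c=arm.get_calibration("wrist");im=arm.snapshot("wrist");np.savez("pics/w4.npz",**c);cv2.imwrite("pics/w4.png",im[:,:,::-1])
print(proj(c,P+[.025]),proj(c,P+[.16]))
E
```

```text
((202.0941162109375, 236.57647705078125), (9.111080169677734, 99.35415649414062), 12.528807640075684) [[0.331, 0.387, 0.025], [0.608, 0.337, 0.025], [0.602, 0.31, 0.025], [0.326, 0.362, 0.025]] [0.46680279 0.34907628 0.025     ]
[0.46384276 0.34830746 0.16021521] [[-0.982, 0.188, 0.0], [0.188, 0.982, -0.0], [-0.0, -0.0, -1.0]] 0.09094836498301846
[319.60401312 183.53778144] [319.91002288 224.12453473]
```

View pics/w4.png

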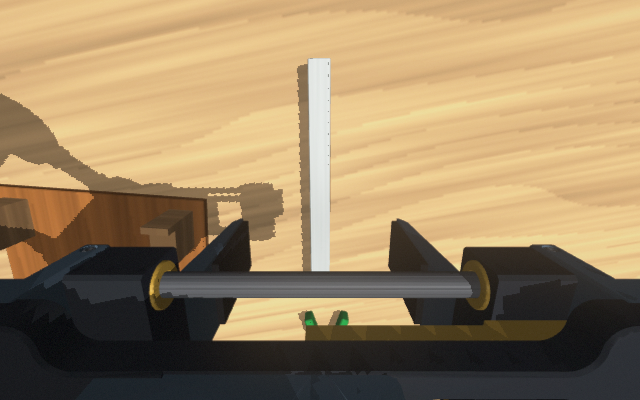

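The bar is undisturbed, centred between the fingers (x≈319). I'll go down again, printing the state at each step.

```bash
python3 - <<'E'
from h import *
P=[.4635,.3485]
arm.move_l(P+[.003],feed=.1)
print(arm.current_ee_pos(),arm.current_force().round(2))
for w in(.06,.035,.024):
    arm.grip(w); print(w,arm.current_width(),arm.current_grasp_force(),arm.current_force().round(2),arm.current_t())
c=arm.get_calibration("wrist");im=arm.snapshot("wrist");np.savez("pics/w5.npz",**c);cv2.imwrite("pics/w5.png",im[:,:,::-1])
E
```

```text
[0.46380271 0.34869025 0.00349172] [-0.26 -0.47 -0.69]
0.06 0.05998412386966723 0.0 [ 0.39  0.41 -0.75] 16.175
0.035 0.03496483346291938 0.0 [-0.3  -0.48 -0.52] 16.75
0.024 0.023856835757470815 0.0 [ 0.99 -0.92  0.56] 17.1417
```

View pics/w5.png

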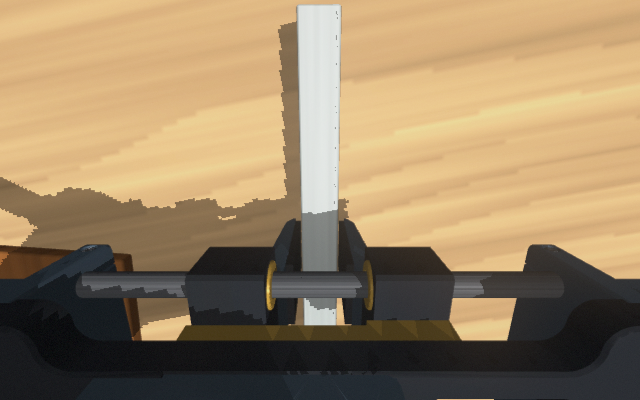

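The fingers straddle the bar (its edges at x≈298–340) with a small gap remaining. The width reading seems to be about 10 mm low, so 0.015 only just touched. I'll close fully.

```bash
python3 - <<'E'
from h import *
for w in(.012,.006,0):
    arm.grip(w); print(w,arm.current_width(),arm.current_grasp_force(),arm.current_force().round(2))
    if arm.current_grasp_force()>10: break
if arm.current_grasp_force()>2:
    arm.move_l([.4635,.3485,.06],feed=.08);print(arm.current_width(),arm.current_grasp_force(),arm.current_force().round(2),arm.current_t())
E
```

```text
0.012 0.011970249691469108 0.0 [ 0.4   0.19 -0.02]
0.006 0.0061917916127369145 0.0 [-0.6   0.13  0.21]
0 0.000508971289903388 0.0 [-0.27  0.33 -0.31]
```

```bash
python3 - <<'E'
from h import *
im=arm.snapshot("wrist");s=arm.snapshot("scene")
cv2.imwrite("pics/v6.png",np.vstack([cv2.resize(im[180:400,160:480,::-1],(480,300)),cv2.resize(s[80:200,270:430,::-1],(480,300))]))
cv2.imwrite("pics/s6.png",s[:,:,::-1])
E
```

```text
(no output)
```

View pics/v6.png

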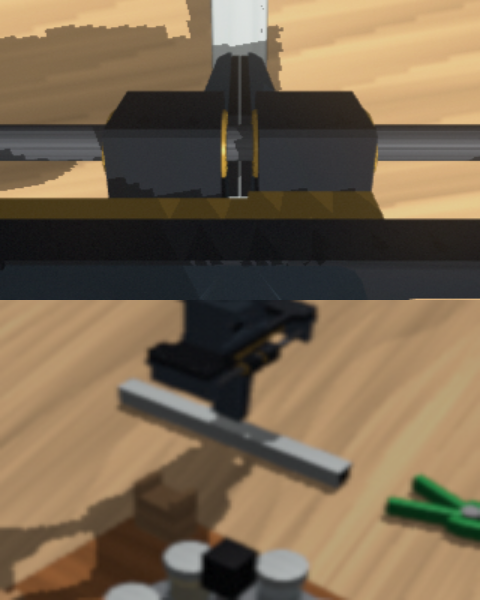

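The scene view shows the closed fingers ending above the bar, with the bar visible in front of them. So the true tip height is more than 20 mm above the reported one. I'll feel for the bar's top to calibrate height.

```bash
python3 - <<'E'
from h import *
x,y,z=arm.current_ee_pos(); f0=arm.current_force()[2]; print(z,f0)
while z>-.06:
    z-=.0015
    try: arm.move_l([.4635,.3485,z],feed=.03)
    except arm.Unreachable as e: print("unreach",z,e);break
    f=arm.current_force()[2]
    if abs(f-f0)>4: break
print(z,arm.current_ee_pos(),f,arm.current_t())
E
```

```text
0.003014177590394365 0.47878167397831406
-0.007485822409605634 [ 0.46367657  0.34862512 -0.00703905] 10.406379779158247 20.0667
```

```bash
python3 - <<'E'
from h import *
P=[.4635,.3485]
arm.move_l(P+[.02],feed=.1); arm.grip(.07); arm.move_l(P+[-.012],feed=.08)
z=-.012
while z>-.0275:
    z-=.0025; arm.move_l(P+[z],feed=.04); f=arm.current_force()[2]
    if f>5: break
print(z,f,arm.current_ee_pos())
arm.grip(.015); print(arm.current_width(),arm.current_grasp_force(),arm.current_t())
if arm.current_grasp_force()>5:
    arm.move_l(P+[.05],feed=.1); print(arm.current_width(),arm.current_grasp_force(),arm.current_force().round(2))
s=arm.snapshot("scene");cv2.imwrite("pics/s7.png",cv2.resize(s[60:220,260:440,::-1],(540,480)))
E
```

```text
-0.029499999999999995 0.3776394554753342 [ 0.4634009   0.34844039 -0.02965866]
0.024940469895534827 29.996235966682434 24.675
0.02470384733145278 29.995689690113068 [-1.37 -0.15 -2.14]
```

View pics/s7.png

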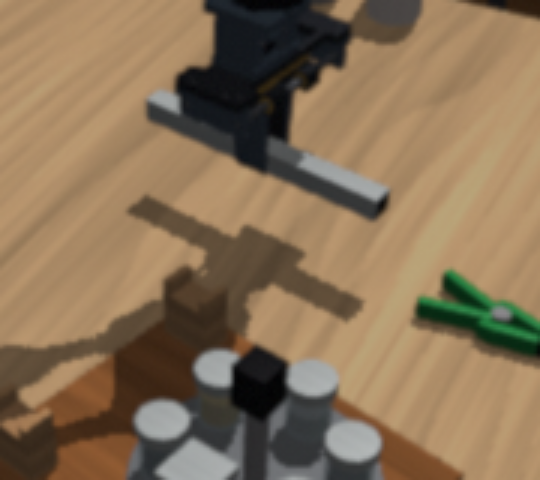

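Gripped mid-bar and lifted, with 30 N on the pads. Now to place it.

```bash
python3 - <<'E'
from h import *
y=np.radians(-14.9); Q=[.465,.0565]
arm.move_l([.4635,.3485,.16],feed=.2); arm.move_to(Q+[.16],down(y)); arm.move_l(Q+[.07],feed=.12)
s=arm.snapshot("scene");cv2.imwrite("pics/s8a.png",s[:,:,::-1])
f0=arm.current_force(); print(f0.round(2)); arm.move_l(Q+[.036],feed=.05)
z=.036
while z>.027:
    f=arm.current_force()-f0
    if f[2]>3: break
    z-=.0015; arm.move_l(Q+[z],feed=.03)
print(z,arm.current_ee_pos(),f.round(2),arm.current_t(),arm.current_width())
s=arm.snapshot("scene");cv2.imwrite("pics/s8.png",cv2.resize(s[120:280,220:400,::-1],(675,600)))
E
```

```text
[ 0.5   0.23 -3.37]
0.029999999999999992 [0.46513284 0.05649059 0.03019953] [-2.07  0.18  8.95] 30.275 0.02512748691442036
```

View pics/s8.png

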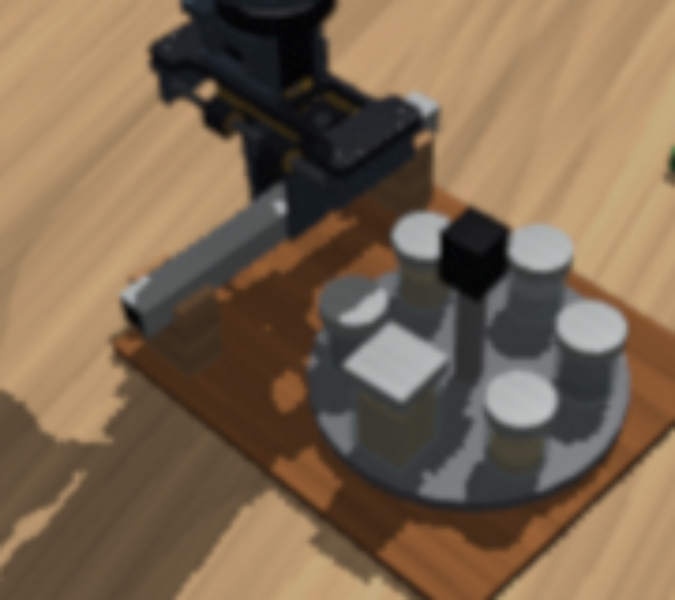

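The bar lies across both posts inside the notches, and the contact height matches the notch floor. Release and retreat.

```bash
python3 - <<'E'
from h import *
arm.grip(.055); Q=[.465,.0565]
print(arm.current_grasp_force()); arm.move_l(Q+[.17],feed=.15)
arm.move_to([.56,.03,.2],down(np.radians(82)))
for n in("wrist","top"):
    c=arm.get_calibration(n);im=arm.snapshot(n);np.savez(f"pics/9{n}.npz",**c);cv2.imwrite(f"pics/9{n}.png",im[:,:,::-1])
print(arm.current_t())
a=cv2.imread("pics/9wrist.png");b=cv2.imread("pics/9top.png")[100:300,200:440]
cv2.imwrite("pics/v9.png",np.vstack([a[:300],cv2.resize(b,(640,533))[:300]]))
# lid from the earlier top pictures
c=arm.get_calibration("top");im=cv2.imread("pics/top0.png");h=cv2.cvtColor(im,cv2.COLOR_BGR2HSV)
m=np.zeros((400,640),bool);m[168:195,334:360]=1
k=blobs(m&(h[:,:,1]<40)&(h[:,:,2]>140),1)[0];r=cv2.minAreaRect(k);p=cast(c,[r[0]],.107)[0];bx=cast(c,cv2.boxPoints(r),.107)
d=p[:2]-[.6245,.0141];e=bx[1]-bx[0];print(r,p,np.hypot(*d),np.degrees(np.arctan2(d[1],d[0])),np.degrees(np.arctan2(e[1],e[0]))%90)
E
```

```text
0.0
33.7333
((345.5800476074219, 180.5600128173828), (16.010250091552734, 15.920805931091309), 10.304845809936523) [ 0.61130249 -0.0585368   0.107     ] 0.07382600840408682 -100.29783332005012 79.40690853261458
```

View pics/v9.png

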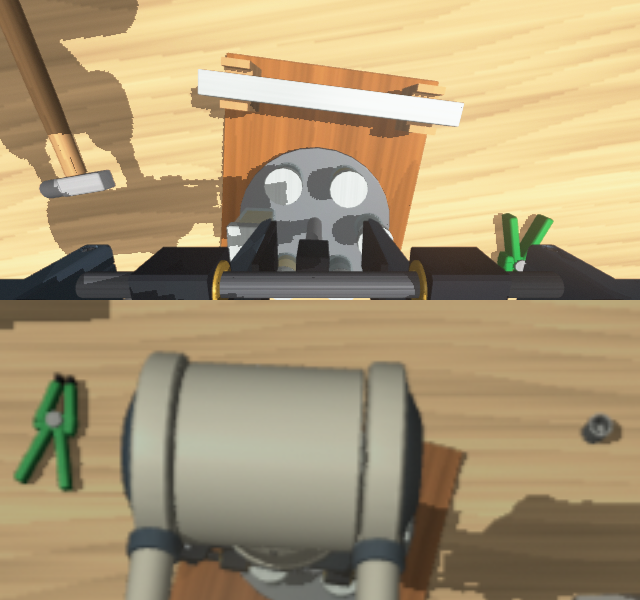

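The bar sits between the prongs on both posts, ends near (199,82) and (461,114), and the knob is between the fingers near (314,255). I'll check the bar numerically, then grip the knob and turn.

```bash
python3 - <<'E'
from h import *
c=np.load("pics/9wrist.npz")
b=cast(c,[(199,69),(200,95),(459,126),(463,102)],.085);d=b[2:].mean(0)-b[:2].mean(0)
yw=np.radians(-14.9);S=np.array([[np.cos(yw),np.sin(yw)],[-np.sin(yw),np.cos(yw)]])
print("bar in station",S@(b.mean(0)[:2]-[.6245,.0141]),np.degrees(np.arctan2(d[1],d[0])))
H=[.6245,.0141]
arm.grip(.065)
R=down(np.radians(79.6)); arm.move_to(H+[.15],R); arm.move_l(H+[.092],feed=.1)
print(arm.current_force().round(2)); arm.grip(.02)
print(arm.current_width(),arm.current_grasp_force(),arm.current_force().round(2),arm.current_torque().round(2),arm.current_t())
E
```

```text
bar in station [-0.16478939  0.00072778] 75.46517414884897
[ 1.12 -0.64  0.94]
0.03169773377176093 30.00097543001175 [-1.51 -5.48  1.42] [-0.75  0.11 -0.03] 35.8833
```

```bash
python3 - <<'E'
from h import *
H=[.6245,.0141]
for a in(48,16,-14.9):
    arm.move_to(H+[.092],down(np.radians(a)))
    print(a,arm.current_width(),arm.current_grasp_force(),arm.current_force().round(1),arm.current_torque().round(2),arm.current_t())
arm.sleep(.4)
c=arm.get_calibration("wrist");im=arm.snapshot("wrist");np.savez("pics/w10.npz",**c)
s=arm.snapshot("scene");cv2.imwrite("pics/v10.png",np.vstack([im[:250,:,::-1],cv2.resize(s[120:280,180:430,::-1],(547,350)) if 0 else cv2.resize(s[130:267,180:430,::-1],(640,350))]))
E
```

```text
48 0.03167971251205848 30.011037290096283 [ -5.8 -14.1   4.4] [-1.79  0.51 -0.01] 36.4917
16 0.031790342177792294 30.020762979984283 [-10.6 -17.8   8. ] [-2.69  1.29 -0.01] 37.1083
-14.9 0.031894871287629745 30.02247780561447 [-16.9 -17.4  13. ] [-2.92  2.31 -0.01] 37.7083
```

View pics/v10.png

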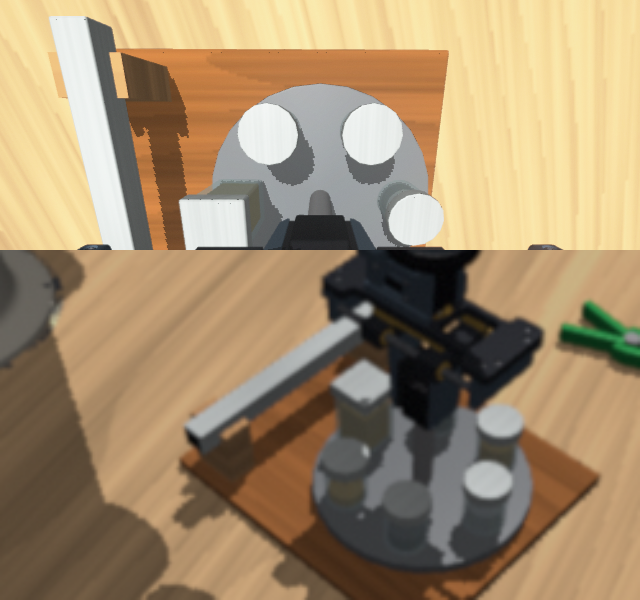

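The wrist picture shows the square lid (180–246, ~225) squared up with the gripper. The scene view shows the jar facing the middle of the bar, the bar in its notches and the fingers still on the knob.

```bash
python3 -c "
from rig import arm
print(arm.current_grasp_force(),arm.sign_off())"
```

```text
the job is handed in; nothing more can be done
30.02224624156952 None
```

The job is handed in: the bar lies centred in both notches and released, the square jar is at the front facing it, and the gripper is holding the carousel knob at 30 N; the sign-off call returned no verdict.

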